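# Gather the reagent bottles into the spill tray

## Robot

A 6-joint arm with a two-finger parallel gripper is mounted at the origin on the work surface. World frame = base frame: x ahead of the robot, y to its left, z up, the work surface at z = 0. Lengths are in mm, angles in rad, forces in N, time in s.
With the tool pointing down it reaches from about 275 to 1000 mm from the base axis. Payload 8.4 kg.
Tool frame: the origin (TCP) lies on the front face of the gripper's body, between the roots of the fingers; the fingertips stand 73 mm ahead of it and the grasp point (between the pads) lies 54 mm ahead of it; z points along the fingers, y is the line along which they close (so a half turn about z gives the same grasp; the last joint's range is limited). The gripper opens to 85 mm and grips with 20 to 120 N. Pads are 22 mm wide; open, the fingers measure 114 mm over their backs; the gripper's body (76 mm by 85 mm) begins 54 mm behind the grasp point. The pads swing forward as they close: fully open they stand 13 mm farther back than shut.
Start: joints at [-1.347, 0.353, 1.633, -0, 1.155, -0.002], TCP at [139.927, -609.138, 303.881] pointing down, gripper open.
Joint ranges: [-2.63, 2.63], [-0.92, 2.1], [0.06, 2.66], [-1.3, 4.44], [0, 2.69], [-3.02, 3.02]. Speed limits (rad/s): [2.22, 2.22, 2.79, 3.14, 3.14, 3.14].

## Interface

Orientations are given as [roll, pitch, yaw] about the fixed x, y, z axes, in that order (R = Rz(yaw) Ry(pitch) Rx(roll)).
In Python, from workcell import bot gives the robot as it stands.
- The arm moves only by the shell command python3 -m crank 'ROWS' [FORCE]. ROWS is JSON, a list of rows, each a list of 3 entries, a list of its own where there are three numbers: the opening, from -1 (shut) to 1 (fully open), then the shift along the tool's x, y, z in m, then the turn, a rotation vector about the tool's x, y, z in rad. In form: [[grip, [tx, ty, tz], [wx, wy, wz]], ...]. A call has 1 to 10 rows; each row is the pose to reach, as a shift and turn from the pose commanded when the call began, along the tool's axes at that moment; what a row does not reach only later rows make up. A row lasts 1/12 s, in which the tool goes at most 41.7 mm and 7.16 degrees, less where a joint would pass 70% of its speed; a pose out of reach is approached as far as the arm can. A call with a gripper value outside its range is refused whole. The fingers move at their own pace and stop on an object; FORCE is the grip in N (left out, the last holds). Time passes only in rows, so rows that repeat a pose let the fingers close. It gives the time, the measured TCP pose, the force, the opening and the grip force at its end, in the units of the state.
- bot.get_state(): the state, without advancing time (a new reading comes with each control period).
- bot.camera(name): name is "side" or "top"; returns (picture, depth): 400x640x3 uint8, blue, green, red; 400x640 float32, mm along the optical axis (not along the pixel's ray), 0 where there is no reading.
- bot.camera_model(name): a dict with "camera_matrix" (3x3 intrinsics, pixels), "xyz" and "rotation" of the camera in the world. Camera axes: x right, y down, z forward; pixel columns grow to the right and rows downward; lengths in mm; the calibration is good to about 2 mm. A picture is of the moment at which its call begins. camera_model takes no time and is no camera call.
- bot.hand_in(): hands the job in; it is judged then, once.
The state is a dict: "time_s": time; "joint_positions": joint angles; "joint_vel": joint speeds; "effort": joint torques, N m; "tcp_pos": TCP position; "orientation": TCP orientation; "force": force on the tool from outside, world axes, zero at the start; "moment": the same for the moment, N m; "grip_width": finger opening in mm; "gripper_force": force on a finger pad.
Only numpy, scipy, OpenCV 4.12 (cv2) and the standard library are available. Lean on these libraries where they do the work, as an engineer would, in place of code of your own. Each camera call takes 0.05 s, during which the arm holds its last target. There are 200 camera calls.

## Task

Gather the three round, narrow-necked amber bottles standing about on the bench into the grey spill tray, each upright and flat on the tray floor inside the rubber ring of its own size (small in small, medium in medium, large in large). Set them down gently without dropping or tipping them, and leave the two look-alikes, the square amber bottle and the wide-mouth amber jar, where they stand.

Things in the scene. Friction and masses are not known exactly. Their poses are not given: they have to be found in the camera images.
- bottle_small: The small of the three round narrow-necked amber glass reagent bottles, loose, stands upright: body 34 mm across up to 42 mm high, then a sloping shoulder up to 52 mm, narrow neck, white screw cap 22 mm across and 20 mm tall at the top; 80 mm tall in all; about 60 g. White paper label. It can be lifted by its cap. Origin at the centre of the underside, z up.
- bottle_medium: The medium of the three round narrow-necked amber glass reagent bottles, loose, stands upright: body 46 mm across up to 52 mm high, then a sloping shoulder up to 64 mm, narrow neck, white screw cap 26 mm across and 22 mm tall at the top; 96 mm tall in all; about 130 g. White paper label. It can be lifted by its cap. Origin at the centre of the underside, z up.
- bottle_large: The large of the three round narrow-necked amber glass reagent bottles, loose, stands upright: body 60 mm across up to 62 mm high, then a sloping shoulder up to 80 mm, narrow neck, white screw cap 32 mm across and 24 mm tall at the top; 114 mm tall in all; about 260 g. White paper label. It can be lifted by its cap. Origin at the centre of the underside, z up.
- square_bottle: Look-alike, not to be moved: amber bottle with a SQUARE body 44 by 44 mm and 56 mm high, narrow neck and white cap 26 mm across; 96 mm tall, loose, upright. Origin at the centre of the underside, z up.
- wide_jar: Look-alike, not to be moved: round amber wide-mouth jar 52 mm across with no neck, its white lid (54 mm across) covers the whole top; 70 mm tall, loose, upright. Origin at the centre of the underside, z up.
- tray: Grey plastic spill tray, 300 by 104 mm, rim 18 mm high, walls and floor 4 mm thick, fixed to the bench. Long side along its x. It holds three black rubber rings in a row along its x, 95 mm apart centre to centre, in any order of size. Origin at the centre of the underside, z up.
- ring_small: The small of the three black rubber locating rings fixed in the tray, for the small bottle: 51 mm inside and 59 mm outside diameter, 12 mm high. Origin at its centre on the tray floor (the height on which the bottle will stand), z up.
- ring_medium: The medium of the three black rubber locating rings fixed in the tray, for the medium bottle: 63 mm inside and 71 mm outside diameter, 12 mm high. Origin at its centre on the tray floor (the height on which the bottle will stand), z up.
- ring_large: The large of the three black rubber locating rings fixed in the tray, for the large bottle: 77 mm inside and 85 mm outside diameter, 12 mm high. Origin at its centre on the tray floor (the height on which the bottle will stand), z up.
There are look-alikes about, which are no part of the job. What is shaped like the bottle_medium but pink, purple or yellow is not meant.

How it is judged:
By the outcome, as a careful person would: the job done as asked, in the order asked, and still so for the second after the job is handed in, with the robot touching nothing.
It also fails if it takes over 96 s, if anything falls off the work surface, if the arm or the gripper's body presses on something with over 40 N, if the wrist force passes 120 N, or if a joint passes its speed limit or range.

## Working session

There is one attempt and no reset: what is moved stays moved. The work goes in short steps, Python scripts to look and compute and a shell command to move; the robot and the scene stay as the last step left them, time stands still between calls to the robot, and variables do not carry over. Pictures are saved under pics/ and viewed, at most 14 in all, crops included, and the job is handed in when it is done.

```bash
ls; mkdir -p pics; python3 - <<'E'
from workcell import bot
import cv2,numpy as np
for n in("top","side"):
    p,d=bot.camera(n); cv2.imwrite(f"pics/{n}0.png",p); np.save(f"{n}0.npy",d)
    m=bot.camera_model(n); print(n,m)
print(bot.get_state())
E
```

```text
pics
top {'camera_matrix': array([[510.06452818,   0.        , 318.50567779],
       [  0.        , 510.06452818, 200.52949909],
       [  0.        ,   0.        ,   1.        ]]), 'xyz': array([ 310.20233646,  -97.70623652, 1487.89405325]), 'rotation': array([-3.00204225, -0.00672516, -1.55798543])}
side {'camera_matrix': array([[403.80588666,   0.        , 320.42728049],
       [  0.        , 403.80588666, 200.72325453],
       [  0.        ,   0.        ,   1.        ]]), 'xyz': array([467.61769979, 691.45404708, 569.78599147]), 'rotation': array([-2.14451729, -0.0057215 , -3.10060062])}
{'time_s': 0.1, 'joint_positions': array([-1.34741543e+00,  3.53565988e-01,  1.63406824e+00,  7.92604899e-06,
        1.15519895e+00, -2.41025410e-03]), 'joint_vel': array([ 4.24557315e-05, -1.50286825e-03, -5.06080922e-04,  9.21039185e-04,
       -7.68605819e-04, -4.34368386e-04]), 'effort': array([-8.40348439e-04, -6.06358194e+01, -3.42821860e+01, -4.16262822e-06,
        3.95167837e-03, -1.58616723e-05]), 'tcp_pos': array([ 139.84350415, -608.80402225,  303.2411277 ]), 'orientation': array([-3.14035215e+00, -1.02373292e-05,  2.25787940e-01]), 'force': array([0.45868273, 0.61503579, 0.0523792 ]), 'moment': array([-0.00851026, -0.02638687,  0.02136369]), 'gripper_force': 0.0, 'grip_width': 85.28493116088337}
```

View pics/top0.png

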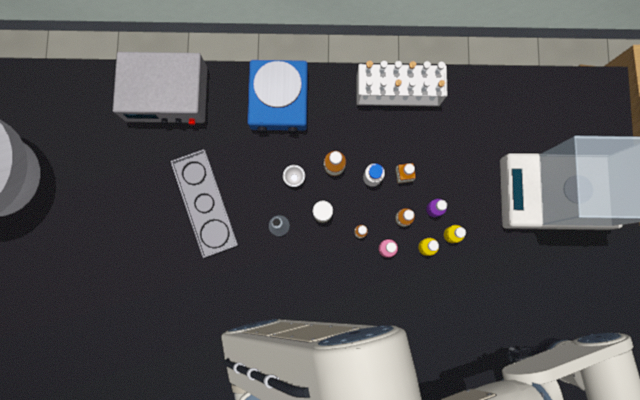

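View pics/side0.png

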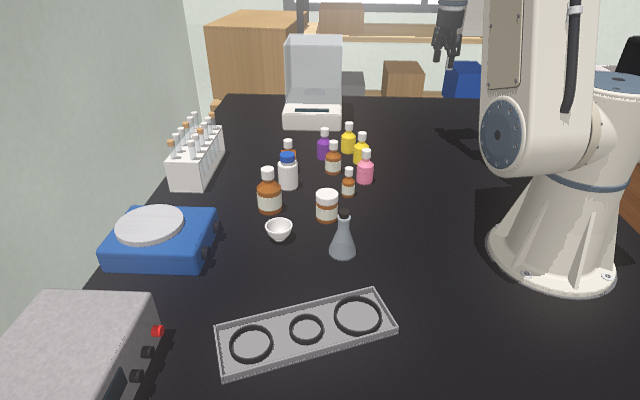

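The top view shows the tray rings at medium (194,174), small (204,203) and large (214,234). The bottles are at large (335,162), medium (405,217) and small (361,231), the square one is at (406,172) and the jar at (323,211). The side view confirms the shapes.

```bash
cat > h.py <<'E'
from workcell import bot
import cv2,numpy as np
from scipy.spatial.transform import Rotation as Ro
def model(n):
    m=bot.camera_model(n); return m["camera_matrix"],np.array(m["xyz"]),Ro.from_euler("xyz",m["rotation"]).as_matrix()
def cast(n,u,v,z):
    K,t,R=model(n); r=R@np.linalg.solve(K,[u,v,1.]); return t+r*(z-t[2])/r[2]
def proj(n,P):
    K,t,R=model(n); q=K@(R.T@(np.array(P)-t)); return q[:2]/q[2]
def cloud(n,d):
    K,t,R=model(n); v,u=np.mgrid[:400,:640]
    q=np.stack([u,v,np.ones_like(u)],-1)@np.linalg.inv(K).T
    return (q*d[...,None])@R.T+t
def caps(n,p,d,thr=140):
    "white blobs: (u,v,area,median z)"
    W=cloud(n,d); h=cv2.cvtColor(p,cv2.COLOR_BGR2HSV)
    m=((h[...,1]<50)&(h[...,2]>thr)).astype(np.uint8)
    k,l,s,c=cv2.connectedComponentsWithStats(m)
    return [(c[i],s[i],np.percentile(W[...,2][l==i],75),W[l==i]) for i in range(1,k) if 12<s[i,4]<900]
E
python3 - <<'E'
from h import *
p=cv2.imread("pics/top0.png");d=np.load("top0.npy")
for c,s,z,w in caps("top",p,d):
    if 60<z<160 or 1:
        g=cast("top",*c,z); 
        if 140<c[1]<270 and 250<c[0]<480: print("cap",c.round(1),s[2:],"z%.0f"%z,g.round(1))
W=cloud("top",d)
# tray: rings dark on grey
h=cv2.cvtColor(p,cv2.COLOR_BGR2HSV)
roi=np.zeros(p.shape[:2],np.uint8); roi[145:262,165:242]=1
m=((h[...,2]>70)&(roi>0)).astype(np.uint8)
k,l,s,c=cv2.connectedComponentsWithStats(m)
for i in range(1,k):
    if s[i,4]>30:
        g=[cast("top",*c[i],z).round(1) for z in(4,)]; print("grey",c[i].round(1),s[i],np.median(W[l==i],0).round(0),g)
pts=np.argwhere(m)[:,::-1].astype(np.float32); r=cv2.minAreaRect(pts)
print(r,[cast("top",*b,18).round(0) for b in cv2.boxPoints(r)],cast("top",*r[0],18))
cv2.imwrite("pics/tr.png",np.hstack([cv2.resize(p[145:265,160:250],None,fx=4,fy=4,interpolation=cv2.INTER_CUBIC),cv2.resize(p[145:265,320:420],None,fx=4,fy=4,interpolation=cv2.INTER_CUBIC)]))
for u,v in((500,300),(300,250)): print(W[v,u])
E
```

```text
cap [335.4 157.1] [ 12  13 125] z116 [ 624.3 -149.3  115.5]
cap [409.  168.5] [11 11 86] z97 [ 599.1 -355.1   97.4]
cap [293.4 175.4] [ 22  22 385] z32 [587.6 -31.2  31.7]
cap [372.8 175.1] [ 20  19 126] z74 [ 583.4 -257.    73.8]
cap [322.5 210.4] [ 20  20 328] z72 [ 481.4 -116.1   72.2]
cap [441.4 204.7] [10 10 84] z98 [ 498.7 -443.    98.1]
cap [408.3 214.5] [11 10 87] z98 [ 470.3 -351.6   97.8]
cap [277.9 224.2] [10 10 29] z96 [439.    5.8  95.6]
cap [362.  229.6] [ 9 10 65] z82 [ 428.5 -225.7   82.1]
cap [460.1 231.9] [11 11 86] z98 [ 424.2 -492.6   98.1]
cap [433.  245.3] [11 10 87] z98 [ 386.9 -417.9   98. ]
cap [390.6 246.8] [10 11 84] z98 [ 381.2 -302.3   98.2]
grey [203.5 203.2] [ 170  149   68  109 3806] [505. 231.   5.] [array([506.3, 232.1,   4. ])]
((203.58494567871094, 202.93280029296875), (103.39226531982422, 38.28209686279297), 71.30101776123047) [array([631., 336.,  18.]), array([669., 231.,  18.]), array([382., 124.,  18.]), array([346., 226.,  18.])] [505.14621346 228.64353179  18.        ]
[ 2.37830644e+02 -6.30286257e+02  6.25536713e-02]
[373.53915198 -53.05918777  -2.36246821]
```

View pics/tr.png

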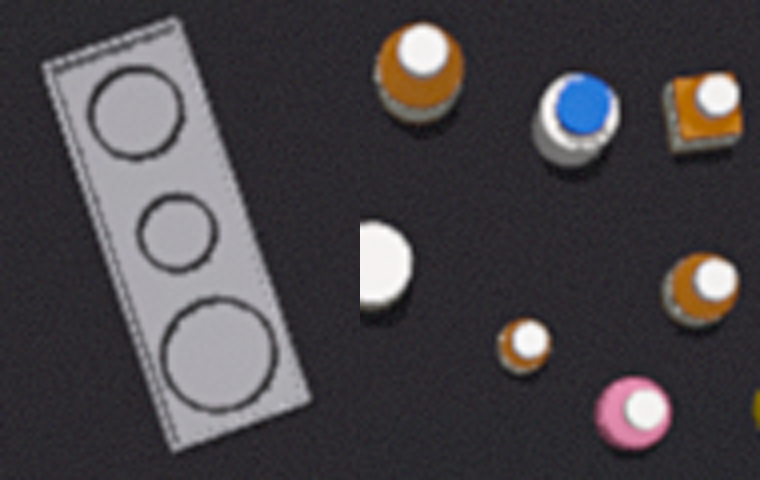

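The enlarged crop shows three rings in the tray, from the top medium, small and large, and clean round caps on the round amber bottles. I'll measure the rings and check the caps against the side view.

```bash
cat >> h.py <<'E'
def totool(P):
    "world target TCP -> shift in tool axes, m"
    s=bot.get_state(); R=Ro.from_euler("xyz",s["orientation"]).as_matrix()
    return (R.T@(np.array(P)-s["tcp_pos"])/1000).round(4)
E
python3 - <<'E'
from h import *
def rings(n,p,roi):
    f=6; x0,y0,x1,y1=roi
    g=cv2.resize(cv2.cvtColor(p,cv2.COLOR_BGR2GRAY)[y0:y1,x0:x1],None,fx=f,fy=f,interpolation=cv2.INTER_CUBIC)
    for thr in (95,110):
        c,hh=cv2.findContours((g<thr).astype(np.uint8),cv2.RETR_CCOMP,cv2.CHAIN_APPROX_NONE)
        for q,w in zip(c,hh[0]):
            if len(q)>150 and w[3]<0:
                (cx,cy),(a,b),t=cv2.fitEllipse(q); u,v=(cx+.5)/f-.5+x0,(cy+.5)/f-.5+y0
                if max(a,b)/f<70 and min(a,b)/f>10: print(n,thr,round(u,1),round(v,1),"ax",round(a/f,1),round(b/f,1),cast(n,u,v,16).round(1))
rings("top",cv2.imread("pics/top0.png"),(165,145,242,262))
rings("side",cv2.imread("pics/side0.png"),(205,280,410,385))
p=cv2.imread("pics/side0.png");d=np.load("side0.npy")
for nm,P in dict(s=(428.5,-225.7,80),m=(470.3,-351.6,96),l=(624.3,-149.3,114)).items():
    P=cast("top",*proj("top",P),P[2])
    h={'s':20,'m':22,'l':24}[nm]; mid=P-[0,0,h/2]
    u,v=proj("side",mid); print(nm,P.round(1),"pred cap centre side",u.round(1),v.round(1))
for c,s,z,w in caps("side",p,d,150):
    if 250<c[0]<370 and 130<c[1]<215: print("side blob",c.round(1),s,"z%.0f"%z,np.median(w,0).round(0))
E
```

```text
top 95 213.4 232.8 ax 28.7 29.8 [418.8 197.   16. ]
top 95 214.2 233.4 ax 27.6 28.1 [417.3 194.6  16. ]
top 95 203.9 202.8 ax 19.5 20.0 [505.8 228.3  16. ]
top 95 193.6 172.8 ax 22.4 22.9 [594.  262.3  16. ]
top 110 214.2 233.3 ax 29.0 29.5 [417.5 194.5  16. ]
top 110 203.9 202.8 ax 19.9 20.3 [505.8 228.3  16. ]
top 110 193.6 172.8 ax 23.9 24.3 [594.1 262.3  16. ]
side 95 250.7 344.2 ax 38.5 44.9 [595.3 270.9  16. ]
side 95 305.9 329.3 ax 31.1 34.7 [507.6 236.8  16. ]
side 95 357.1 315.7 ax 40.3 48.6 [420.  203.5  16. ]
side 110 250.7 344.2 ax 38.9 45.3 [595.3 270.8  16. ]
side 110 306.0 329.2 ax 31.4 35.3 [507.5 236.7  16. ]
side 110 357.1 315.6 ax 40.8 48.9 [420.  203.2  16. ]
s [ 428.5 -225.7   80. ] pred cap centre side 349.1 171.1
m [ 470.3 -351.6   96. ] pred cap centre side 333.7 144.6
l [ 624.3 -149.3  114. ] pred cap centre side 268.2 172.6
side blob [361.7 135.4] [358 131   9  10  80] z96 [ 388. -410.   90.]
side blob [287.4 142.8] [283 138   9  11  84] z96 [ 601. -346.   90.]
side blob [333.  144.3] [329 139   9  11  90] z96 [ 472. -344.   89.]
side blob [365.9 152.9] [362 148   9  11  93] z96 [ 383. -294.   90.]
side blob [287.7 175.1] [278 160  20  30 512] z66 [ 589. -239.   45.]
side blob [332.4 165.9] [325 160  16  12 152] z34 [ 473. -332.   27.]
side blob [267.1 172.3] [261 165  13  16 177] z114 [ 625. -138.  110.]
side blob [348.5 170.8] [345 166   8  11  81] z80 [ 431. -218.   75.]
side blob [347.6 189.9] [342 185  13  10 100] z28 [ 431. -211.   22.]
side blob [326.5 196.3] [316 188  23  18 354] z71 [ 483. -103.   70.]
side blob [268.6 203. ] [257 195  24  16 288] z42 [ 623. -122.   32.]
side blob [328.9 214.5] [316 206  35  16 258] z38 [479. -91.  29.]
```

The rings are 94.6 mm apart, against 95 mm given, and the cap heights match. I'll move above the small bottle, with the transit at the current height so everything is cleared.

```bash
python3 -c "
from h import *
print(totool([429.5,-226,303.5]))"
```

```text
[ 3.680e-01 -3.082e-01  1.000e-04]
```

```bash
python3 -m crank '[[0.2,[0.368,-0.308,0],[0,0,0]],[0.2,[0.368,-0.308,0],[0,0,0]],[0.2,[0.368,-0.308,0],[0,0,0]],[0.2,[0.368,-0.308,0],[0,0,0]],[0.2,[0.368,-0.308,0],[0,0,0]],[0.2,[0.368,-0.308,0],[0,0,0]],[0.2,[0.368,-0.308,0],[0,0,0]],[0.2,[0.368,-0.308,0],[0,0,0]],[0.2,[0.368,-0.308,0],[0,0,0]],[0.2,[0.368,-0.308,0],[0,0,0]]]' 30
python3 -c "
from h import *
print(totool([429.5,-226,303.5]))"
```

```text
time_s: 0.93
tcp_pos: [392.1, -275.1, 303.9]
orientation: [-3.142, -0.0, 0.226]
force: [2.2, -0.3, 0.7]
grip_width: 51.2
gripper_force: 0.0
[ 0.0474 -0.0395  0.0004]
```

```bash
python3 -m crank '[[0.2,[0.0474,-0.0395,0],[0,0,0]],[0.2,[0.0474,-0.0395,0],[0,0,0]],[0.2,[0.0474,-0.0395,0.04],[0,0,0]],[0.2,[0.0474,-0.0395,0.08],[0,0,0]],[0.2,[0.0474,-0.0395,0.12],[0,0,0]],[0.2,[0.0474,-0.0395,0.13],[0,0,0]],[0.2,[0.0474,-0.0395,0.13],[0,0,0]]]'
python3 - <<'E'
from h import *
print(totool([429.5,-226,128]))
for n in("top","side"):
    p,d=bot.camera(n); cv2.imwrite(f"pics/{n}1.png",p)
a=cv2.imread("pics/side1.png")[90:240,250:450]
cv2.imwrite("pics/s1.png",cv2.resize(a,None,fx=4,fy=4,interpolation=cv2.INTER_CUBIC))
E
```

```text
time_s: 1.52
tcp_pos: [427.1, -226.9, 171.4]
orientation: [-3.137, 0.005, 0.226]
force: [-1.2, 0.3, -0.3]
grip_width: 51.0
gripper_force: 0.0
[ 0.0028 -0.0001  0.0434]
```

View pics/s1.png

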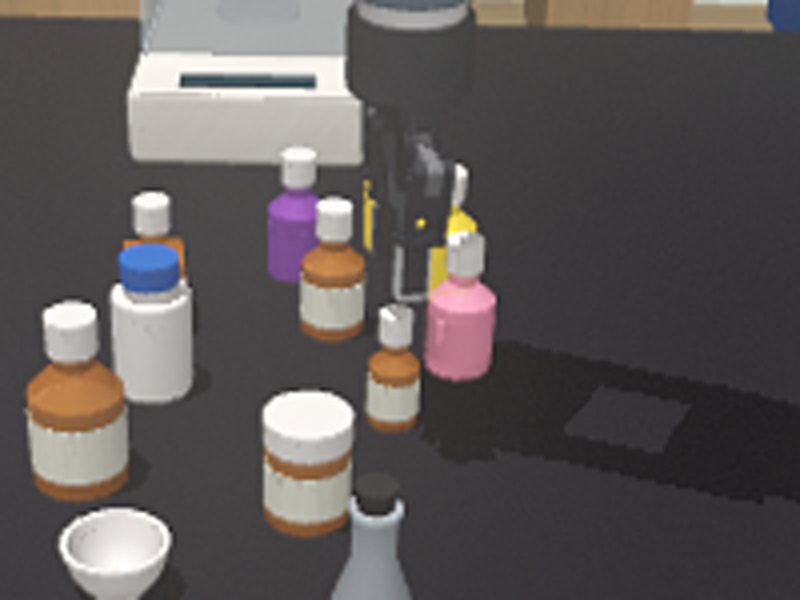

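The side crop shows the open fingers above the small cap, whose top is at crop (396,328), and roughly centred on it. I'll descend and grip.

```bash
python3 -m crank '[[0.2,[0,0,0.015],[0,0,0]],[0.2,[0,0,0.03],[0,0,0]],[0.2,[0,0,0.045],[0,0,0]],[0.2,[0,0,0.045],[0,0,0]],[-0.6,[0,0,0.045],[0,0,0]],[-0.6,[0,0,0.045],[0,0,0]],[-0.6,[0,0,0.045],[0,0,0]],[-0.6,[0,0,0.045],[0,0,0]],[-0.6,[0,0,0.045],[0,0,0]],[-0.6,[0,0,0.045],[0,0,0]]]' 30
```

```text
time_s: 2.45
tcp_pos: [429.9, -228.4, 130.5]
orientation: [3.14, -0.002, 0.226]
force: [-1.0, 1.2, 9.1]
grip_width: 20.6
gripper_force: 29.8
```

```bash
python3 -m crank '[[-0.6,[0,0,-0.005],[0,0,0]],[-0.6,[0,0,-0.02],[0,0,0]],[-0.6,[0,0,-0.045],[0,0,0]],[-0.6,[0,0,-0.075],[0,0,0]],[-0.6,[0,0,-0.11],[0,0,0]],[-0.6,[0,0,-0.145],[0,0,0]],[-0.6,[0,0,-0.17],[0,0,0]],[-0.6,[0,0,-0.175],[0,0,0]],[-0.6,[0,0,-0.175],[0,0,0]]]'
python3 - <<'E'
from h import *
p,d=bot.camera("side"); print(proj("side",[429,-228,210]))
cv2.imwrite("pics/s2.png",cv2.resize(p[20:200,240:440],None,fx=4,fy=4,interpolation=cv2.INTER_CUBIC)[:600])
print(bot.get_state()["tcp_pos"],bot.get_state()["force"],totool([506.5,229.5,303.5]))
E
```

```text
time_s: 3.2
tcp_pos: [429.5, -228.2, 306.3]
orientation: [3.139, -0.003, 0.226]
force: [0.5, 0.3, 0.4]
grip_width: 21.1
gripper_force: 29.6
[351.45379214 119.0964992 ]
[ 428.75139824 -227.82634511  304.44855776] [-0.11436236  0.55035528 -0.72134751] [ 0.1782 -0.4283  0.0007]
```

View pics/s2.png

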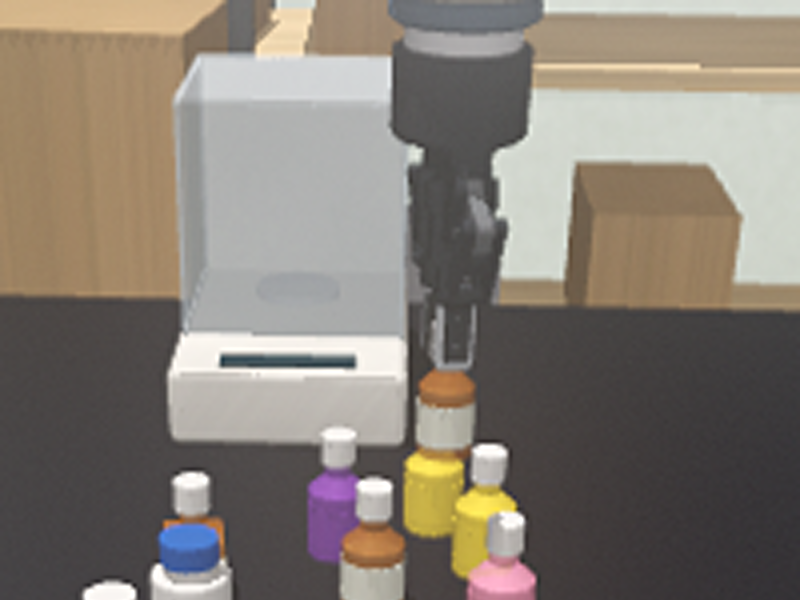

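The side crop shows the small bottle lifted and hanging upright in the fingers at crop (447,410). I'll carry it to the small ring.

```bash
python3 -m crank '[[-0.6,[0.004,-0.010,0],[0,0,0]],[-0.6,[0.012,-0.030,0],[0,0,0]],[-0.6,[0.024,-0.060,0],[0,0,0]],[-0.6,[0.037,-0.092,0],[0,0,0]],[-0.6,[0.050,-0.125,0],[0,0,0]],[-0.6,[0.064,-0.158,0],[0,0,0]],[-0.6,[0.078,-0.191,0],[0,0,0]],[-0.6,[0.091,-0.224,0],[0,0,0]],[-0.6,[0.105,-0.257,0],[0,0,0]],[-0.6,[0.118,-0.290,0],[0,0,0]]]'
python3 -m crank '[[-0.6,[0.014,-0.033,0],[0,0,0]],[-0.6,[0.027,-0.065,0],[0,0,0]],[-0.6,[0.039,-0.095,0],[0,0,0]],[-0.6,[0.049,-0.117,0],[0,0,0]],[-0.6,[0.056,-0.131,0],[0,0,0]],[-0.6,[0.059,-0.138,0],[0,0,0]],[-0.6,[0.059,-0.138,0],[0,0,0]],[-0.6,[0.059,-0.138,0],[0,0,0]],[-0.6,[0.059,-0.138,0],[0,0,0]]]'
python3 -c "
from h import *
print(totool([506.5,229.5,150]))"
```

```text
time_s: 4.08
tcp_pos: [477.7, 83.5, 302.0]
orientation: [-3.141, 0.003, 0.226]
force: [0.6, -1.1, 0.2]
grip_width: 21.1
gripper_force: 29.6
time_s: 4.83
tcp_pos: [505.1, 227.7, 303.5]
orientation: [3.141, 0.001, 0.225]
force: [0.7, 0.3, 0.5]
grip_width: 20.9
gripper_force: 29.6
[ 0.0019 -0.0015  0.1535]
```

```bash
python3 -m crank '[[-0.6,[0.002,-0.001,0.01],[0,0,0]],[-0.6,[0.002,-0.001,0.03],[0,0,0]],[-0.6,[0.002,-0.001,0.055],[0,0,0]],[-0.6,[0.002,-0.001,0.08],[0,0,0]],[-0.6,[0.002,-0.001,0.105],[0,0,0]],[-0.6,[0.002,-0.001,0.125],[0,0,0]],[-0.6,[0.002,-0.001,0.14],[0,0,0]],[-0.6,[0.002,-0.001,0.147],[0,0,0]],[-0.6,[0.002,-0.001,0.147],[0,0,0]],[-0.6,[0.002,-0.001,0.147],[0,0,0]]]'
python3 - <<'E'
from h import *
p,d=bot.camera("side"); print(bot.get_state()["tcp_pos"])
cv2.imwrite("pics/s3.png",cv2.resize(p[240:390,210:410],None,fx=4,fy=4,interpolation=cv2.INTER_CUBIC))
E
```

```text
time_s: 5.67
tcp_pos: [507.4, 229.9, 157.0]
orientation: [3.142, 0.0, 0.225]
force: [0.3, 0.1, 0.2]
grip_width: 21.0
gripper_force: 29.6
[507.73314376 230.16076363 157.58594695]
```

View pics/s3.png

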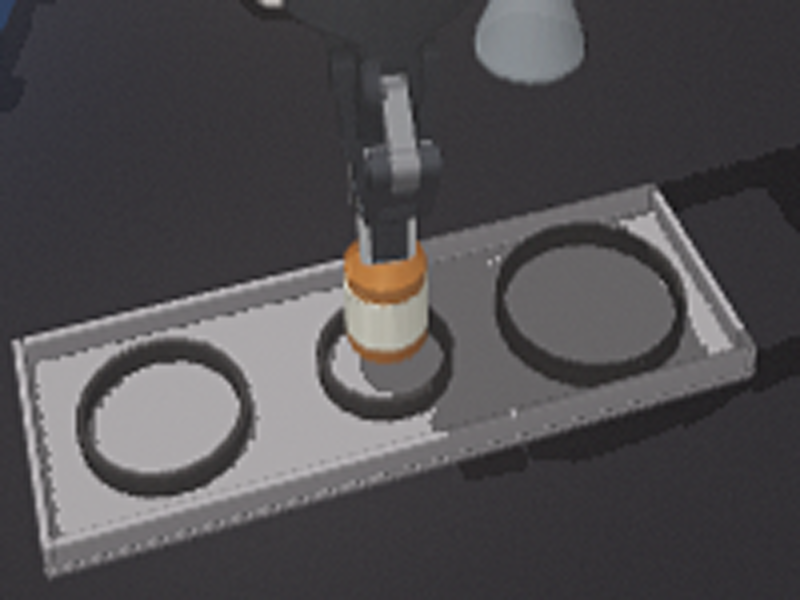

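The side crop shows the small bottle just above the middle ring. The bottle is at crop column 386 and the ring at about 385. I'll lower it slowly.

```bash
python3 -m crank '[[-0.6,[0,0,0.006],[0,0,0]],[-0.6,[0,0,0.012],[0,0,0]],[-0.6,[0,0,0.016],[0,0,0]],[-0.6,[0,0,0.019],[0,0,0]],[-0.6,[0,0,0.021],[0,0,0]],[-0.6,[0,0,0.021],[0,0,0]],[-0.6,[0,0,0.021],[0,0,0]]]'
python3 -m crank '[[-0.6,[0,0,0.0005],[0,0,0]],[-0.6,[0,0,0.001],[0,0,0]],[-0.6,[0,0,0.001],[0,0,0]]]'
python3 -m crank '[[-0.6,[0,0,0.0005],[0,0,0]],[-0.6,[0,0,0.001],[0,0,0]],[-0.6,[0,0,0.001],[0,0,0]]]'
```

```text
time_s: 6.3
tcp_pos: [507.2, 230.3, 135.8]
orientation: [3.142, 0.0, 0.226]
force: [0.7, -0.7, -0.5]
grip_width: 21.2
gripper_force: 29.6
time_s: 6.55
tcp_pos: [507.3, 230.4, 134.9]
orientation: [-3.142, -0.0, 0.226]
force: [0.1, 0.4, 0.1]
grip_width: 20.9
gripper_force: 29.6
time_s: 6.8
tcp_pos: [507.7, 230.6, 134.6]
orientation: [-3.141, -0.001, 0.226]
force: [-1.5, 0.2, 6.3]
grip_width: 20.9
gripper_force: 30.1
```

Contact shows as a 6 N upward force, so I'll release and lift.

```bash
python3 -m crank '[[-0.3,[0,0,0],[0,0,0]],[0.1,[0,0,0],[0,0,0]],[0.1,[0,0,0],[0,0,0]],[0.1,[0,0,0],[0,0,0]],[0.1,[0,0,-0.01],[0,0,0]],[0.1,[0,0,-0.03],[0,0,0]],[0.1,[0,0,-0.065],[0,0,0]],[0.1,[0,0,-0.10],[0,0,0]],[0.2,[0,0,-0.14],[0,0,0]],[0.2,[0,0,-0.17],[0,0,0]]]'
python3 - <<'E'
from h import *
p,d=bot.camera("side"); 
cv2.imwrite("pics/s4.png",cv2.resize(p[240:390,210:410],None,fx=4,fy=4,interpolation=cv2.INTER_CUBIC))
print(totool([471.5,-353,303.5]))
E
```

```text
time_s: 7.63
tcp_pos: [507.4, 230.4, 307.7]
orientation: [-3.141, -0.002, 0.226]
force: [1.2, -0.1, 0.3]
grip_width: 51.2
gripper_force: 0.0
[-0.168   0.561   0.0068]
```

View pics/s4.png

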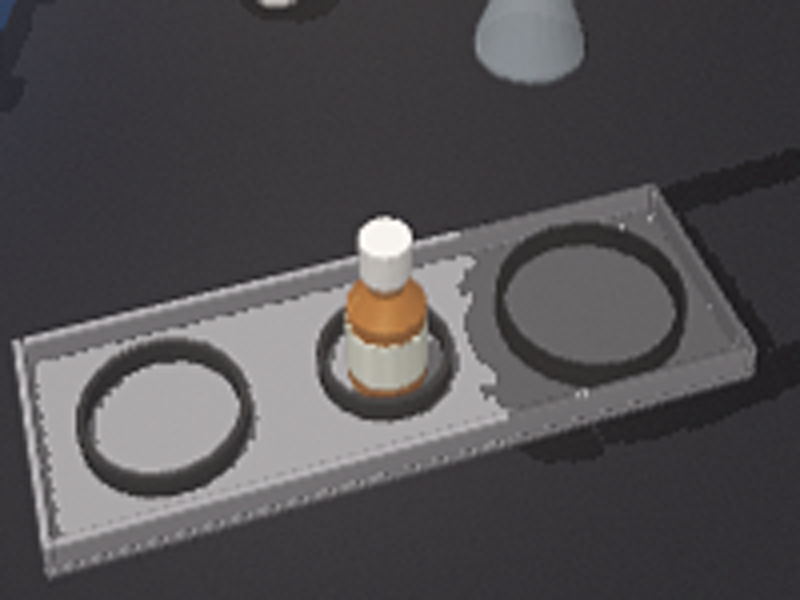

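The small bottle stands upright and centred in its ring, around crop (386,310). The medium bottle is next.

```bash
python3 -m crank '[[0.2,[-0.168,0.561,0.004],[0,0,0]],[0.2,[-0.168,0.561,0.004],[0,0,0]],[0.2,[-0.168,0.561,0.004],[0,0,0]],[0.2,[-0.168,0.561,0.004],[0,0,0]],[0.2,[-0.168,0.561,0.004],[0,0,0]],[0.2,[-0.168,0.561,0.004],[0,0,0]],[0.2,[-0.168,0.561,0.004],[0,0,0]],[0.2,[-0.168,0.561,0.004],[0,0,0]],[0.2,[-0.168,0.561,0.004],[0,0,0]],[0.2,[-0.168,0.561,0.004],[0,0,0]]]' 40
python3 -c "
from h import *
print(totool([471.5,-353,303.5]))"
```

```text
time_s: 8.52
tcp_pos: [479.4, -187.4, 301.6]
orientation: [3.141, -0.001, 0.226]
force: [1.2, -0.2, 0.5]
grip_width: 51.2
gripper_force: 0.0
[-0.0447  0.1596 -0.0018]
```

```bash
python3 -m crank '[[0.2,[-0.0447,0.1596,0],[0,0,0]],[0.2,[-0.0447,0.1596,0],[0,0,0]],[0.2,[-0.0447,0.1596,0],[0,0,0]],[0.2,[-0.0447,0.1596,0],[0,0,0]],[0.2,[-0.0447,0.1596,0.02],[0,0,0]],[0.2,[-0.0447,0.1596,0.06],[0,0,0]],[0.2,[-0.0447,0.1596,0.095],[0,0,0]],[0.2,[-0.0447,0.1596,0.11],[0,0,0]],[0.2,[-0.0447,0.1596,0.11],[0,0,0]],[0.2,[-0.0447,0.1596,0.11],[0,0,0]]]'
python3 -c "
from h import *
bot.camera('top')
print(totool([471.5,-353,145]))"
```

```text
time_s: 9.35
tcp_pos: [472.0, -350.9, 190.9]
orientation: [-3.14, 0.001, 0.226]
force: [-0.3, -0.6, 1.0]
grip_width: 51.4
gripper_force: 0.0
[-0.0016  0.0013  0.0471]
```

```bash
python3 -m crank '[[0.2,[-0.001,0.001,0.015],[0,0,0]],[0.2,[-0.001,0.001,0.032],[0,0,0]],[0.2,[-0.001,0.001,0.046],[0,0,0]],[0.2,[-0.001,0.001,0.046],[0,0,0]],[-0.5,[-0.001,0.001,0.046],[0,0,0]],[-0.5,[-0.001,0.001,0.046],[0,0,0]],[-0.5,[-0.001,0.001,0.046],[0,0,0]],[-0.5,[-0.001,0.001,0.046],[0,0,0]],[-0.5,[-0.001,0.001,0.046],[0,0,0]],[-0.5,[-0.001,0.001,0.046],[0,0,0]]]' 40
python3 -m crank '[[-0.5,[0,0,-0.005],[0,0,0]],[-0.5,[0,0,-0.02],[0,0,0]],[-0.5,[0,0,-0.045],[0,0,0]],[-0.5,[0,0,-0.075],[0,0,0]],[-0.5,[0,0,-0.11],[0,0,0]],[-0.5,[0,0,-0.14],[0,0,0]],[-0.5,[0,0,-0.157],[0,0,0]],[-0.5,[0,0,-0.157],[0,0,0]],[-0.5,[0,0,-0.157],[0,0,0]]]'
python3 - <<'E'
from h import *
p,d=bot.camera("side"); print(proj("side",[471,-353,210]))
cv2.imwrite("pics/s5.png",cv2.resize(p[20:200,240:440],None,fx=3,fy=3,interpolation=cv2.INTER_CUBIC))
print(totool([595,263.5,303.5]))
E
```

```text
time_s: 10.23
tcp_pos: [472.5, -352.7, 147.0]
orientation: [3.14, -0.002, 0.226]
force: [0.1, 1.8, 7.0]
grip_width: 24.7
gripper_force: 39.2
time_s: 10.98
tcp_pos: [471.8, -352.4, 303.6]
orientation: [3.139, -0.002, 0.226]
force: [-0.2, -0.1, -1.7]
grip_width: 24.6
gripper_force: 39.4
[334.50160622 101.23190403]
[ 0.2584 -0.5722 -0.0015]
```

View pics/s5.png

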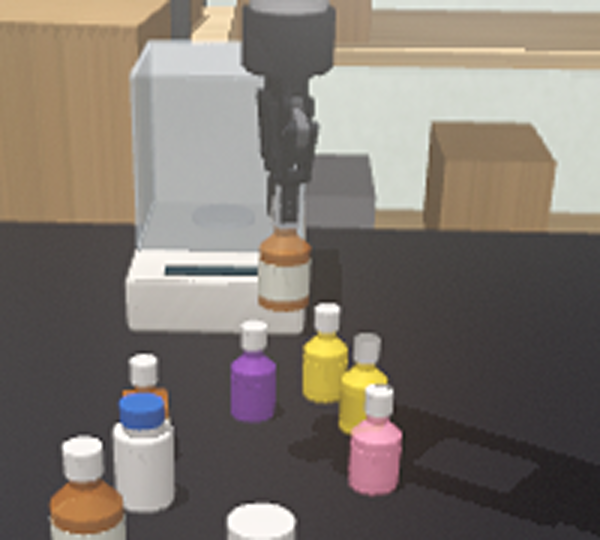

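The medium bottle hangs upright in the grip, around crop (285,270). I'll carry it to the medium ring.

```bash
python3 -m crank '[[-0.5,[0.004,-0.010,0],[0,0,0]],[-0.5,[0.013,-0.028,0],[0,0,0]],[-0.5,[0.025,-0.055,0],[0,0,0]],[-0.5,[0.039,-0.086,0],[0,0,0]],[-0.5,[0.053,-0.118,0],[0,0,0]],[-0.5,[0.068,-0.150,0],[0,0,0]],[-0.5,[0.082,-0.182,0],[0,0,0]],[-0.5,[0.097,-0.214,0],[0,0,0]],[-0.5,[0.111,-0.246,0],[0,0,0]],[-0.5,[0.125,-0.278,0],[0,0,0]]]'
python3 -m crank '[[-0.5,[0.015,-0.032,0],[0,0,0]],[-0.5,[0.029,-0.064,0],[0,0,0]],[-0.5,[0.043,-0.096,0],[0,0,0]],[-0.5,[0.058,-0.128,0],[0,0,0]],[-0.5,[0.072,-0.160,0],[0,0,0]],[-0.5,[0.087,-0.192,0],[0,0,0]],[-0.5,[0.100,-0.222,0],[0,0,0]],[-0.5,[0.112,-0.248,0],[0,0,0]],[-0.5,[0.122,-0.270,0],[0,0,0]],[-0.5,[0.129,-0.286,0],[0,0,0]]]'
python3 -m crank '[[-0.5,[0.003,-0.007,0],[0,0,0]],[-0.5,[0.003,-0.007,0],[0,0,0]],[-0.5,[0.003,-0.007,0],[0,0,0]],[-0.5,[0.003,-0.007,0],[0,0,0]]]'
python3 -c "
from h import *
bot.camera('top')
print(totool([595,263.5,175]))"
```

```text
time_s: 11.87
tcp_pos: [530.2, -50.8, 300.5]
orientation: [-3.14, 0.003, 0.226]
force: [1.3, -0.4, -1.9]
grip_width: 24.4
gripper_force: 39.4
time_s: 12.7
tcp_pos: [591.8, 256.9, 300.2]
orientation: [-3.142, 0.003, 0.227]
force: [0.9, -0.3, -1.2]
grip_width: 25.0
gripper_force: 39.4
time_s: 13.03
tcp_pos: [593.8, 260.6, 301.7]
orientation: [3.141, 0.001, 0.225]
force: [0.3, 0.3, -0.9]
grip_width: 24.4
gripper_force: 39.4
[ 0.0018 -0.0028  0.1269]
```

```bash
python3 -m crank '[[-0.5,[0.001,-0.002,0.01],[0,0,0]],[-0.5,[0.001,-0.002,0.03],[0,0,0]],[-0.5,[0.001,-0.002,0.055],[0,0,0]],[-0.5,[0.001,-0.002,0.08],[0,0,0]],[-0.5,[0.001,-0.002,0.10],[0,0,0]],[-0.5,[0.001,-0.002,0.115],[0,0,0]],[-0.5,[0.001,-0.002,0.125],[0,0,0]],[-0.5,[0.001,-0.002,0.127],[0,0,0]],[-0.5,[0.001,-0.002,0.127],[0,0,0]],[-0.5,[0.001,-0.002,0.127],[0,0,0]]]'
python3 - <<'E'
from h import *
p,d=bot.camera("side"); print(bot.get_state()["tcp_pos"])
cv2.imwrite("pics/s6.png",cv2.resize(p[240:390,210:410],None,fx=4,fy=4,interpolation=cv2.INTER_CUBIC))
E
```

```text
time_s: 13.92
tcp_pos: [595.2, 264.0, 175.8]
orientation: [-3.141, -0.001, 0.225]
force: [-0.1, 0.3, -1.1]
grip_width: 24.7
gripper_force: 39.4
[595.325521   264.13292992 176.1507365 ]
```

View pics/s6.png

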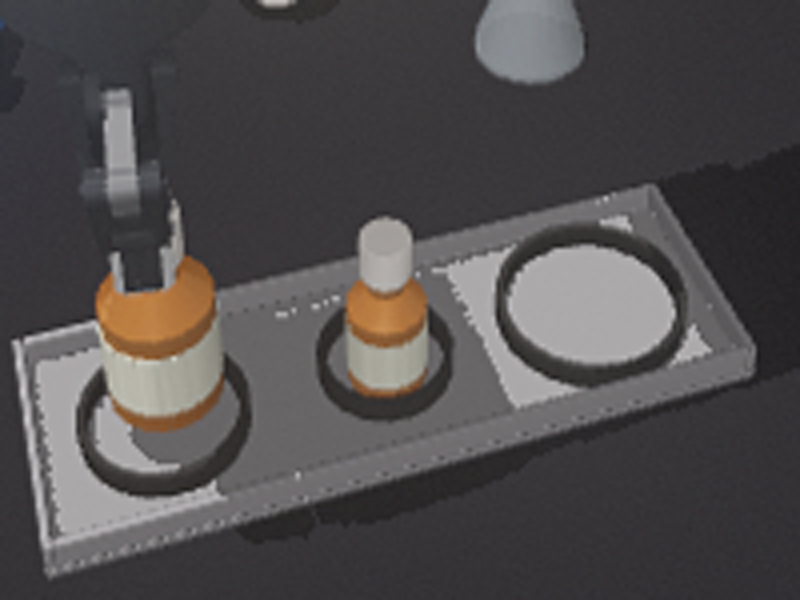

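The medium bottle is above its ring. The bottle base is centred at crop column 163 and the ring at 165. I'll lower it.

```bash
python3 -m crank '[[-0.5,[0,0,0.006],[0,0,0]],[-0.5,[0,0,0.013],[0,0,0]],[-0.5,[0,0,0.018],[0,0,0]],[-0.5,[0,0,0.021],[0,0,0]],[-0.5,[0,0,0.0225],[0,0,0]],[-0.5,[0,0,0.023],[0,0,0]],[-0.5,[0,0,0.023],[0,0,0]]]'
python3 -m crank '[[-0.5,[0,0,0.0005],[0,0,0]],[-0.5,[0,0,0.001],[0,0,0]],[-0.5,[0,0,0.001],[0,0,0]]]'
python3 -m crank '[[-0.5,[0,0,0.0005],[0,0,0]],[-0.5,[0,0,0.001],[0,0,0]],[-0.5,[0,0,0.001],[0,0,0]]]'
```

```text
time_s: 14.55
tcp_pos: [594.7, 264.0, 151.9]
orientation: [3.142, 0.0, 0.226]
force: [-0.4, 0.3, -1.1]
grip_width: 24.5
gripper_force: 39.4
time_s: 14.8
tcp_pos: [594.8, 264.1, 151.2]
orientation: [-3.141, -0.0, 0.226]
force: [-0.0, -0.4, -0.5]
grip_width: 24.3
gripper_force: 39.4
time_s: 15.05
tcp_pos: [595.1, 264.3, 151.0]
orientation: [-3.141, -0.001, 0.226]
force: [-1.6, -0.1, 6.9]
grip_width: 24.2
gripper_force: 40.3
```

```bash
python3 -m crank '[[-0.3,[0,0,0],[0,0,0]],[0.1,[0,0,0],[0,0,0]],[0.1,[0,0,0],[0,0,0]],[0.1,[0,0,0],[0,0,0]],[0.1,[0,0,-0.01],[0,0,0]],[0.1,[0,0,-0.03],[0,0,0]],[0.2,[0,0,-0.065],[0,0,0]],[0.3,[0,0,-0.10],[0,0,0]],[0.3,[0,0,-0.13],[0,0,0]],[0.3,[0,0,-0.155],[0,0,0]]]' 50
python3 -c "
from h import *
bot.camera('top')
print(totool([625.5,-150,303.5]))"
```

```text
time_s: 15.88
tcp_pos: [595.0, 264.2, 308.5]
orientation: [-3.141, -0.002, 0.226]
force: [0.6, 0.0, 0.0]
grip_width: 55.5
gripper_force: 0.0
[-0.0648  0.4108  0.0088]
```

```bash
python3 -m crank '[[0.3,[-0.0648,0.4108,0.002],[0,0,0]],[0.3,[-0.0648,0.4108,0.002],[0,0,0]],[0.3,[-0.0648,0.4108,0.002],[0,0,0]],[0.3,[-0.0648,0.4108,0.002],[0,0,0]],[0.3,[-0.0648,0.4108,0.002],[0,0,0]],[0.3,[-0.0648,0.4108,0.002],[0,0,0]],[0.3,[-0.0648,0.4108,0.002],[0,0,0]],[0.3,[-0.0648,0.4108,0.002],[0,0,0]],[0.3,[-0.0648,0.4108,0.002],[0,0,0]],[0.3,[-0.0648,0.4108,0.002],[0,0,0]]]' 50
python3 -m crank '[[0.3,[0,0,0],[0,0,0]],[0.3,[0,0,0],[0,0,0]],[0.3,[0,0,0.02],[0,0,0]],[0.3,[0,0,0.055],[0,0,0]],[0.3,[0,0,0.08],[0,0,0]],[0.3,[0,0,0.095],[0,0,0]],[0.3,[0,0,0.095],[0,0,0]],[0.3,[0,0,0.095],[0,0,0]]]'
python3 - <<'E'
from h import *
p,d=bot.camera('side')
cv2.imwrite("pics/s7.png",cv2.resize(np.vstack([p[80:230,210:410],p[240:390,210:410]]),None,fx=2,fy=2,interpolation=cv2.INTER_CUBIC))
print(totool([625.5,-150,163]))
E
```

```text
time_s: 16.77
tcp_pos: [623.2, -153.0, 303.7]
orientation: [3.141, -0.001, 0.226]
force: [0.7, -0.2, 0.3]
grip_width: 55.5
gripper_force: 0.0
time_s: 17.43
tcp_pos: [623.3, -149.6, 207.8]
orientation: [-3.141, 0.001, 0.227]
force: [-0.2, -0.5, 0.0]
grip_width: 55.5
gripper_force: 0.0
[0.0014 0.0004 0.046 ]
```

View pics/s7.png

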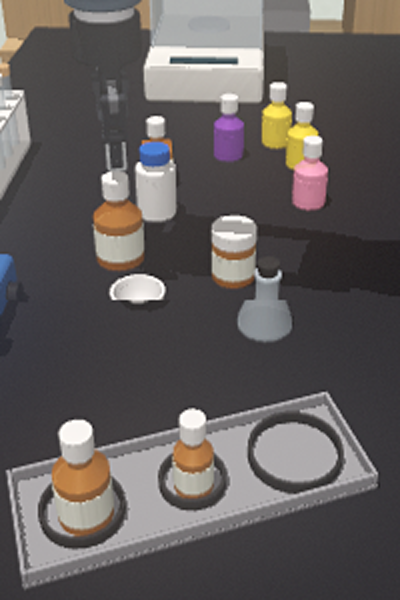

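Both placed bottles stand upright in their rings, and the gripper is centred above the large bottle's cap at (116,185). I'll pick it up.

```bash
python3 -m crank '[[0.3,[0.001,0,0.015],[0,0,0]],[0.3,[0.001,0,0.032],[0,0,0]],[0.3,[0.001,0,0.047],[0,0,0]],[0.3,[0.001,0,0.047],[0,0,0]],[-0.4,[0.001,0,0.047],[0,0,0]],[-0.4,[0.001,0,0.047],[0,0,0]],[-0.4,[0.001,0,0.047],[0,0,0]],[-0.4,[0.001,0,0.047],[0,0,0]],[-0.4,[0.001,0,0.047],[0,0,0]],[-0.4,[0.001,0,0.047],[0,0,0]]]' 50
python3 -m crank '[[-0.4,[0,0,-0.005],[0,0,0]],[-0.4,[0,0,-0.02],[0,0,0]],[-0.4,[0,0,-0.045],[0,0,0]],[-0.4,[0,0,-0.075],[0,0,0]],[-0.4,[0,0,-0.105],[0,0,0]],[-0.4,[0,0,-0.13],[0,0,0]],[-0.4,[0,0,-0.145],[0,0,0]],[-0.4,[0,0,-0.15],[0,0,0]],[-0.4,[0,0,-0.15],[0,0,0]]]'
python3 - <<'E'
from h import *
p,d=bot.camera("side")
cv2.imwrite("pics/s8.png",cv2.resize(p[20:200,180:380],None,fx=3,fy=3,interpolation=cv2.INTER_CUBIC))
print(totool([418.3,196.5,303.5]))
E
```

```text
time_s: 18.32
tcp_pos: [625.5, -150.5, 163.1]
orientation: [3.141, -0.003, 0.226]
force: [-1.8, 3.8, 7.0]
grip_width: 30.5
gripper_force: 49.5
time_s: 19.07
tcp_pos: [624.9, -150.9, 312.8]
orientation: [3.14, -0.002, 0.226]
force: [0.1, -0.3, -3.7]
grip_width: 30.4
gripper_force: 49.8
[-0.123  -0.3845  0.0075]
```

View pics/s8.png

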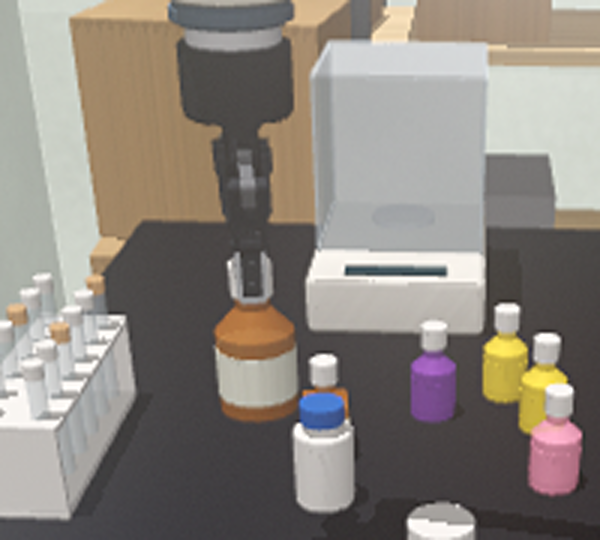

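The large bottle is lifted and upright, around crop (256,350). I'll carry it to the large ring.

```bash
python3 -m crank '[[-0.4,[-0.003,-0.008,0],[0,0,0]],[-0.4,[-0.008,-0.024,0],[0,0,0]],[-0.4,[-0.015,-0.046,0],[0,0,0]],[-0.4,[-0.023,-0.072,0],[0,0,0]],[-0.4,[-0.032,-0.100,0],[0,0,0]],[-0.4,[-0.041,-0.128,0],[0,0,0]],[-0.4,[-0.050,-0.156,0],[0,0,0]],[-0.4,[-0.059,-0.184,0],[0,0,0]],[-0.4,[-0.068,-0.212,0],[0,0,0]],[-0.4,[-0.077,-0.240,0],[0,0,0]]]'
python3 -m crank '[[-0.4,[-0.009,-0.028,0],[0,0,0]],[-0.4,[-0.018,-0.056,0],[0,0,0]],[-0.4,[-0.026,-0.082,0],[0,0,0]],[-0.4,[-0.034,-0.106,0],[0,0,0]],[-0.4,[-0.040,-0.126,0],[0,0,0]],[-0.4,[-0.044,-0.138,0],[0,0,0]],[-0.4,[-0.046,-0.144,0],[0,0,0]],[-0.4,[-0.046,-0.144,0],[0,0,0]],[-0.4,[-0.046,-0.144,0],[0,0,0]],[-0.4,[-0.046,-0.144,0],[0,0,0]]]'
python3 -c "
from h import *
bot.camera('top')
print(totool([418.3,196.5,192]))"
```

```text
time_s: 19.95
tcp_pos: [493.5, 67.2, 309.4]
orientation: [-3.141, 0.003, 0.226]
force: [0.2, 1.1, -3.3]
grip_width: 30.8
gripper_force: 49.9
time_s: 20.78
tcp_pos: [418.7, 195.5, 310.6]
orientation: [3.141, 0.001, 0.225]
force: [0.2, 0.6, -3.0]
grip_width: 30.5
gripper_force: 50.0
[-0.0002 -0.0012  0.1187]
```

```bash
python3 -m crank '[[-0.4,[0,-0.001,0.01],[0,0,0]],[-0.4,[0,-0.001,0.03],[0,0,0]],[-0.4,[0,-0.001,0.055],[0,0,0]],[-0.4,[0,-0.001,0.08],[0,0,0]],[-0.4,[0,-0.001,0.10],[0,0,0]],[-0.4,[0,-0.001,0.112],[0,0,0]],[-0.4,[0,-0.001,0.118],[0,0,0]],[-0.4,[0,-0.001,0.119],[0,0,0]],[-0.4,[0,-0.001,0.119],[0,0,0]],[-0.4,[0,-0.001,0.119],[0,0,0]]]'
python3 - <<'E'
from h import *
p,d=bot.camera("side"); print(bot.get_state()["tcp_pos"])
cv2.imwrite("pics/s9.png",cv2.resize(p[240:390,210:410],None,fx=4,fy=4,interpolation=cv2.INTER_CUBIC))
E
```

```text
time_s: 21.67
tcp_pos: [419.0, 197.1, 192.7]
orientation: [-3.141, -0.001, 0.226]
force: [0.2, 0.6, -2.4]
grip_width: 30.4
gripper_force: 50.0
[419.01427884 197.22617601 192.83734915]
```

View pics/s9.png

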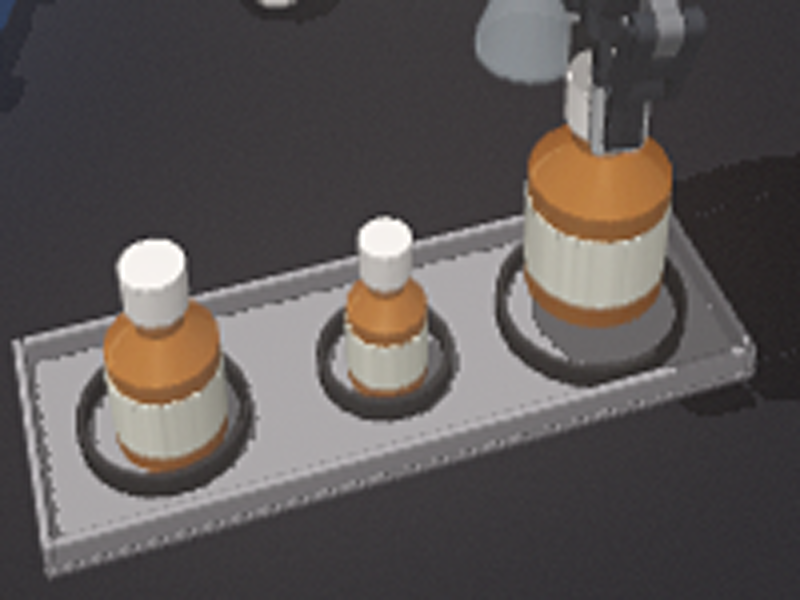

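The large bottle's base is at crop column 594, over its ring at 591, and the other two stand well. I'll lower it.

```bash
python3 -m crank '[[-0.4,[0,0,0.006],[0,0,0]],[-0.4,[0,0,0.013],[0,0,0]],[-0.4,[0,0,0.018],[0,0,0]],[-0.4,[0,0,0.0215],[0,0,0]],[-0.4,[0,0,0.023],[0,0,0]],[-0.4,[0,0,0.0235],[0,0,0]],[-0.4,[0,0,0.0235],[0,0,0]]]'
python3 -m crank '[[-0.4,[0,0,0.0005],[0,0,0]],[-0.4,[0,0,0.001],[0,0,0]],[-0.4,[0,0,0.001],[0,0,0]]]'
python3 -m crank '[[-0.4,[0,0,0.0005],[0,0,0]],[-0.4,[0,0,0.001],[0,0,0]],[-0.4,[0,0,0.001],[0,0,0]]]'
```

```text
time_s: 22.3
tcp_pos: [418.4, 197.1, 168.4]
orientation: [3.142, 0.0, 0.226]
force: [0.4, 0.8, -2.1]
grip_width: 30.3
gripper_force: 50.0
time_s: 22.55
tcp_pos: [418.5, 197.1, 167.6]
orientation: [-3.142, -0.0, 0.226]
force: [-0.6, 0.9, -3.2]
grip_width: 30.8
gripper_force: 50.0
time_s: 22.8
tcp_pos: [418.8, 197.3, 167.0]
orientation: [-3.141, -0.001, 0.226]
force: [-2.3, 1.5, 3.7]
grip_width: 30.5
gripper_force: 50.8
```

```bash
python3 -m crank '[[-0.2,[0,0,0],[0,0,0]],[0.2,[0,0,0],[0,0,0]],[0.2,[0,0,0],[0,0,0]],[0.2,[0,0,0],[0,0,0]],[0.2,[0,0,-0.01],[0,0,0]],[0.2,[0,0,-0.03],[0,0,0]],[0.2,[0,0,-0.065],[0,0,0]],[0.2,[0,0,-0.10],[0,0,0]],[0.2,[0,0,-0.12],[0,0,0]],[0.2,[0,0,-0.12],[0,0,0]]]'
python3 -m crank '[[0.2,[0,0.02,0],[0,0,0]],[0.2,[0,0.06,0],[0,0,0]],[0.2,[0,0.1,0],[0,0,0]],[0.2,[0,0.14,0],[0,0,0]],[0.2,[0,0.18,0],[0,0,0]],[0.2,[0,0.2,0],[0,0,0]],[0.2,[0,0.2,0],[0,0,0]],[0.2,[0,0.2,0],[0,0,0]],[0.2,[0,0.2,0],[0,0,0]]]'
python3 - <<'E'
from h import *
p,d=bot.camera("side"); cv2.imwrite("pics/side9.png",p)
p,d=bot.camera("top")
for c,s,z,w in caps("top",p,d):
    if z<130 and 60<z and 140<c[1]<270 and 160<c[0]<480: print(c.round(1),s[2:],"z%.0f"%z,cast("top",*c,z).round(1))
E
```

```text
time_s: 23.63
tcp_pos: [420.3, 197.9, 291.7]
orientation: [-3.14, -0.008, 0.226]
force: [1.7, 0.3, 0.8]
grip_width: 51.1
gripper_force: 0.0
time_s: 24.38
tcp_pos: [462.8, 2.5, 286.3]
orientation: [-3.141, 0.001, 0.225]
force: [0.7, 0.5, -0.4]
grip_width: 51.3
gripper_force: 0.0
[409.  168.4] [11 11 87] z98 [ 599.2 -355.    97.6]
[372.9 175.3] [ 20  19 131] z74 [ 583.  -257.2   73.5]
[322.5 210.4] [ 20  20 329] z72 [ 481.4 -116.1   72. ]
[441.4 204.6] [11 10 86] z98 [ 498.8 -443.    97.8]
[460.1 231.9] [11 11 88] z97 [ 424.4 -492.8   97.2]
[433.  245.3] [11 10 88] z98 [ 386.7 -417.9   97.7]
[390.7 246.8] [11 11 85] z98 [ 381.2 -302.5   98.1]
```

View pics/side9.png

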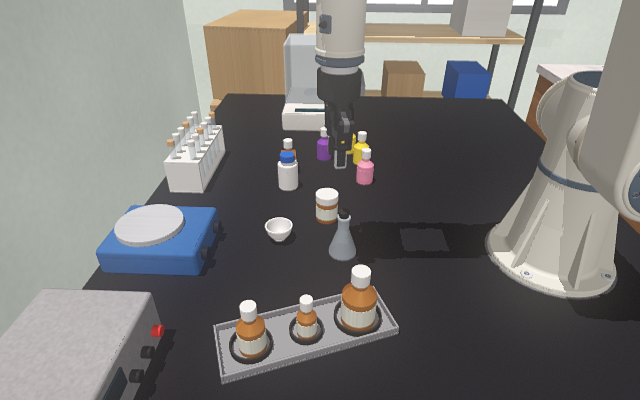

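All three bottles stand upright in the tray at (249,335), (306,320) and (360,300). The look-alikes have not moved and the gripper is clear, so I'm handing in.

```bash
python3 -c "
from workcell import bot
print(bot.hand_in())"
```

```text
the job is handed in; nothing more can be done
None
```

The small, medium and large round amber bottles each stand upright in the ring of their own size, the square bottle and the wide-mouth jar are where they were, and the job was handed in after about 24 s of robot time.

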